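# Roll the red-capped vial up its gutter to the stop

### The arm

A 6-joint arm with a two-finger parallel gripper is mounted at the origin on a cart in front of the work surface, level with it; the furniture and walls round the work are solid. World frame = base frame: x ahead of the robot, y to its left, z up, the work surface at z = 0. Lengths are in m, angles in rad, forces in N, time in s.
With the tool pointing down it reaches from about 0.3 to 0.825 m from the base axis. Payload 5.4 kg.
Tool frame: the origin (TCP) lies at the very end of the fingers, on their centre line; the grasp point (between the pads) lies manip.hold_point_z behind it (manip.hold_point_z is the distance from the TCP to the grasp point, in m); z points along the fingers, y is the line along which they close (so a half turn about z gives the same grasp; the last joint's range is limited). The gripper opens to 92 mm and grips with 3 to 60 N. Pads are 20 mm wide; open, the fingers measure 128 mm over their backs; the gripper's body (75 mm by 189 mm) begins 69 mm behind the grasp point.
Start: joints at [0.973, 0.158, 1.597, -0, 1.386, -0.21], TCP at [0.217, 0.532, 0.215] pointing down, gripper open.
Joint ranges: [-2.91, 2.91], [-0.94, 2.29], [0.18, 2.7], [-1.29, 4.43], [0.17, 2.64], [-3, 3]. Speed limits (rad/s): [2.57, 2.57, 3.14, 3.14, 3.14, 3.14].

### API

Orientations are given as a unit quaternion [w, x, y, z].
In Python, from station import manip gives the robot as it stands. The module is installed in compiled form; this text tells all that it offers.
- The arm moves only by the tool drive_tool, never from a script. Its argument "motion" is one flat list of numbers, 7 for each row, row after row: the finger opening in mm, from 0 to 91.9, then the shift along the tool's x, y, z each as a share of 0.5 m, from -1 to 1, then the turn, a rotation vector about the tool's x, y, z each as a share of 1.5 rad, from -1 to 1. In form: [grip, x, y, z, rx, ry, rz, grip, x, y, z, rx, ry, rz, ...]. A call has 1 to 20 rows; each row shifts and turns the commanded pose from where the row before left it, along the tool's axes as they then stand; what a row does not reach is not made up. A row lasts 1/12 s, in which the tool goes at most 41.7 mm and 7.16 degrees, less where a joint would pass 70% of its speed; a pose out of reach is approached as far as the arm can. A call with a number of a shift or a turn outside -1 to 1 is refused whole. A call with a gripper value outside its range is refused whole. The fingers move at their own pace and stop on an object; the grip force is fixed at half the most. Time passes only in rows, so rows that do not move let the fingers close. It gives the time, the measured TCP pose, the force, the opening and the grip force at its end, in the units of the state.
- manip.read_state(): the state, without advancing time (a new reading comes with each control period).
- manip.camera(name): name is "scene" or "top"; returns a dict with "color" (480x640x3 uint8, red, green, blue), "z_map" (480x640 float32, m along the optical axis (not along the pixel's ray), 0 where there is no reading), "K" (3x3 intrinsics, pixels), "k1" (the pictures are not rectified: a ray, as slopes to the right and down, at radius r is drawn at 1 + k1 r^2 times it, then the intrinsics apply), "xyz" and "attitude" of the camera in the world. Camera axes: x right, y down, z forward; pixel columns grow to the right and rows downward; lengths in m; the calibration is good to about 2 mm. A picture is of the moment at which its call begins.
- manip.hand_in(): hands the job in; it is judged then, once.
The state is a dict: "time_s": time; "qpos": joint angles; "joint_vel": joint speeds; "tau": joint torques, N m; "ee_pos": TCP position; "tcp_rot": TCP orientation; "force": force on the tool from outside, world axes, zero at the start; "wrist_torque": the same for the moment, N m; "opening": finger opening in m; "finger_force": force on a finger pad.
Only numpy, scipy, OpenCV 4.12 (cv2) and the standard library are available. Lean on these libraries where they do the work, as an engineer would, in place of code of your own. Each camera call takes 0.05 s, during which the arm holds its last target. There are 200 camera calls.

### The job

Two capped glass vials lie across two small sloped metal gutters, each at the low end. With the fingertips, push the red-capped vial so that it rolls up its gutter and over the crest, and leave it lying still in the dip against the black end stop, so that it cannot roll back down. Do not lift it out of the gutter, and leave the white-capped vial and everything else where they are.

Things in the scene. Friction and masses are not known exactly. Their poses are not given: they have to be found in the camera images.
- red_vial_mid (a point): Middle (on the axis, halfway along) of the red-capped amber glass vial, 27 mm in diameter (cap too), 51 mm long, about 20 g. It lies on its side across gutter_a, axis level, and rolls along the channel; at the start it rests against the low lip, its middle near (-86, 0, 32) mm in gutter_a's frame. z points to the cap; x and y turn as it rolls.
- red_vial: The red-capped vial itself; its origin is the middle of its bottom face, z along its axis towards the cap.
- gutter_a: Gutter of the red-capped vial: fixed aluminium U-channel on a grey base, 205 mm long (x), 64 mm wide (y). Origin under its centre on the counter; x runs along the channel uphill, roughly away from the robot; z up. Channel 58 mm wide inside; the side cheeks stand only 6 mm above its floor. The floor climbs at 10 degrees from 16 mm high at x = -105 mm to the crest.
- gutter_a_crest (a point): Crest of gutter_a's floor, mid-width: (+50, 0, 43.3) mm in gutter_a's frame, same axes. Beyond it the floor falls at 8 degrees to the black end stop, so a vial past the crest rolls or is pushed on to the stop and stays.
- gutter_a_lip (a point): Top of the face of gutter_a's black low lip, mid-width: (-95, 0, 22.5) mm in gutter_a's frame, same axes. The lip is 4 mm thick and only 5 mm above the channel floor, so a fingertip can come down on the outer side of the vial, over or beyond the lip, and push the vial uphill.
- gutter_a_seat (a point): Where the middle of the red-capped vial is when it lies in the dip against the end stop of gutter_a: (+78, 0, 53) mm in gutter_a's frame, same axes. The stop's face is at x = +92 mm; the stop is 8 mm thick and its top is 68 mm above the counter.
- gutter_b: A second gutter, the same in every size, with the white-capped vial at its low end. Leave it alone.
- white_vial_mid (a point): Middle of the white-capped clear glass vial (27 mm in diameter, 51 mm long), which lies across gutter_b against its low lip. It must stay there.
- lab_timer: White digital timer, 35 x 62 x 64 mm high, standing on the counter; origin under its centre.
- beaker: Small clear glass beaker, 60 mm wide, 70 mm high, standing on the counter; origin under its centre.
- marker: Blue marker pen, 135 mm long and 16 mm thick, lying on the counter; origin under its centre.
- petri_dish: Clear petri dish, 90 mm across and 31 mm high, on the counter; origin under its centre.
- tape: Roll of tape lying flat, 96 mm across and 25 mm high; origin under its centre.

How it is judged:
On the way:
1. the red-capped vial is on its way up the slope, lying in the channel (x of red_vial_mid in the frame of gutter_a between -0.05 and 0.045 m), for 0.05 s.
At the end, for the whole second after the job is handed in: The red-capped vial lies still across gutter_a in the dip against the end stop: its middle within 9 mm of the seat point, its axis within 0.3 rad of square to the channel, speed under 20 mm/s; the white-capped vial has moved less than 15 mm and the other things less than 20 mm (distance between red_vial_mid and gutter_a_seat below 0.009 m and angle between the z axis of red_vial and the y axis of gutter_a, either way round below 0.3 rad and linear speed of red_vial below 0.02 m/s and distance of white_vial_mid from where it was at the start of the episode below 0.015 m and distance of each of lab_timer, beaker, marker, petri_dish, tape from where it was at the start of the episode below 0.02 m); the robot touches nothing.
It fails at once if the red-capped vial is lifted about 10 mm or more off the channel floor, or leaves the gutter ((x of red_vial_mid in the frame of gutter_a between -0.2 and -0.07 m and z of red_vial_mid in the frame of gutter_a above 0.0459 m) or (x of red_vial_mid in the frame of gutter_a between -0.07 and -0.045 m and z of red_vial_mid in the frame of gutter_a above 0.0503 m) or (x of red_vial_mid in the frame of gutter_a between -0.045 and -0.02 m and z of red_vial_mid in the frame of gutter_a above 0.0547 m) or (x of red_vial_mid in the frame of gutter_a between -0.02 and 0.005 m and z of red_vial_mid in the frame of gutter_a above 0.0591 m) or (x of red_vial_mid in the frame of gutter_a between 0.005 and 0.03 m and z of red_vial_mid in the frame of gutter_a above 0.0635 m) or (x of red_vial_mid in the frame of gutter_a between 0.03 and 0.2 m and z of red_vial_mid in the frame of gutter_a above 0.067 m) or (y of red_vial_mid in the frame of gutter_a above 0.03 m or y of red_vial_mid in the frame of gutter_a below -0.03 m or x of red_vial_mid in the frame of gutter_a above 0.11 m or x of red_vial_mid in the frame of gutter_a below -0.13 m or z of red_vial_mid in the frame of gutter_a below 0.015 m)).
It fails at once if the white-capped vial is moved 15 mm or more (distance of white_vial_mid from where it was at the start of the episode above 0.015 m).
It fails at once if a bystander (timer, beaker, marker, petri dish, tape) is moved 20 mm or more (distance of any of lab_timer, beaker, marker, petri_dish, tape from where it was at the start of the episode above 0.02 m).
It also fails if it takes over 40 s, if anything falls off the work surface, if the arm or the gripper's body presses on something with over 40 N, if the wrist force passes 120 N, or if a joint passes its speed limit or range.

## Working session

There is one attempt and no reset: what is moved stays moved. The work goes in short steps, Python scripts to look and compute and a tool call to move; the robot and the scene stay as the last step left them, time stands still between calls to the robot, and variables do not carry over. Pictures are saved under pics/ and viewed, at most 10 in all, crops included, and the job is handed in when it is done.

Besides the shell and the picture viewer there is one more tool, called by a JSON object that holds its "fn" and its "kwargs". drive_tool: Moves the arm, as the interface text tells. Shift numbers are shares of 0.5 m and turn numbers shares of 1.5 rad, none past 1 either way. Its arguments: {"type":"object","properties":{"motion":{"type":"array"}},"required":["motion"]}

```bash
mkdir -p pics; cat > h.py <<'E'
import numpy as np, cv2
from station import manip
from scipy.spatial.transform import Rotation as R
def cam(n):
    c=manip.camera(n); q=np.array(c["attitude"],float)
    c["R"]=R.from_quat(np.r_[q[1:],q[0]]).as_matrix() if q.size==4 else q.reshape(3,3)
    return c
def cloud(c):
    K=np.array(c["K"]); v,u=np.mgrid[:480,:640].astype(float)
    d=cv2.undistortPoints(np.stack([u.ravel(),v.ravel()],1)[:,None],K,np.array([c["k1"],0,0,0.]))[:,0]
    ray=np.c_[d,np.ones(len(d))]@c["R"].T
    c["ray"]=ray.reshape(480,640,3)
    return (np.array(c["xyz"])+ray*c["z_map"].reshape(-1,1)).reshape(480,640,3)
def onplane(c,u,v,z):
    r=c["ray"][int(round(v)),int(round(u))]; o=np.array(c["xyz"]); return o+r*(z-o[2])/r[2]
E
python3 - <<'E'
from h import *
for n in("scene","top"):
    c=cam(n); cv2.imwrite(f"pics/{n}.png",c["color"][:,:,::-1]); P=cloud(c)
    print(n,c["xyz"],c["attitude"],c["k1"],c["K"])
    hsv=cv2.cvtColor(c["color"],cv2.COLOR_RGB2HSV)
    m=((hsv[...,0]<6)|(hsv[...,0]>174))&(hsv[...,1]>150)&(hsv[...,2]>70)
    k,l,s,ce=cv2.connectedComponentsWithStats(m.astype(np.uint8))
    for i in range(1,k):
        if s[i,4]>30: print(s[i],ce[i],np.median(P[l==i],0))
s=manip.read_state(); print(s, manip.hold_point_z)
E
```

```text
scene [-0.29229188  0.90638406  0.61724496] [ 0.20131039 -0.31219253  0.79508866 -0.47942046] -0.02511941011528332 [[447.8319525    0.         312.89202274]
 [  0.         447.8319525  239.30959764]
 [  0.           0.           1.        ]]
[362 184  14   7  76] [367.93421053 187.14473684] [ 0.54932912 -0.22644994  0.08381054]
[386 194  13   7  66] [392.18181818 196.8030303 ] [ 0.44932882 -0.22278824  0.07760696]
[348 196  18   6  59] [356.91525424 197.6779661 ] [ 0.549773   -0.16980187  0.06312013]
[434 196  17  17 214] [441.64485981 203.53738318] [ 0.34611246 -0.35910037  0.0396546 ]
[350 207  21  11 141] [360.41134752 211.54609929] [ 0.45288653 -0.06732792  0.07698208]
[335 218  13   8  86] [341.05813953 221.41860465] [0.45309244 0.02332807 0.0766052 ]
[ 17 325  22  10  33] [ 26.90909091 330.33333333] [0.60221686 0.80178101 0.06873661]
top [0.23567018 0.11178613 1.42702273] [-0.06662853  0.70525843 -0.70343945  0.05782845] -0.09936945921653606 [[621.4055921    0.         328.91591225]
 [  0.         621.4055921  231.14259364]
 [  0.           0.           1.        ]]
[580 132  3
[... 877 characters left out ...]
'qpos': array([ 9.72874606e-01,  1.58976969e-01,  1.59808495e+00, -2.45664983e-06,
        1.38618010e+00, -2.10060378e-01]), 'joint_vel': array([-7.94886325e-04,  3.14515129e-04, -1.44494907e-03,  1.13507680e-03,
        1.38534020e-03,  1.24569505e-05]), 'tau': array([-2.04911797e-03, -3.86507571e+01, -3.22957563e+01,  7.00673182e-02,
        3.40128306e-02, -3.86567228e-05]), 'ee_pos': array([0.21715257, 0.53182376, 0.21373315]), 'tcp_rot': array([-3.23064359e-04,  1.92717074e-01,  9.81254019e-01, -7.58767303e-04]), 'force': array([0.37926019, 0.02447775, 0.73536844]), 'wrist_torque': array([ 0.01223836, -0.03156518,  0.00812316]), 'finger_force': 0.0, 'opening': 0.091832690226161} 0.0187
```

View pics/scene.png

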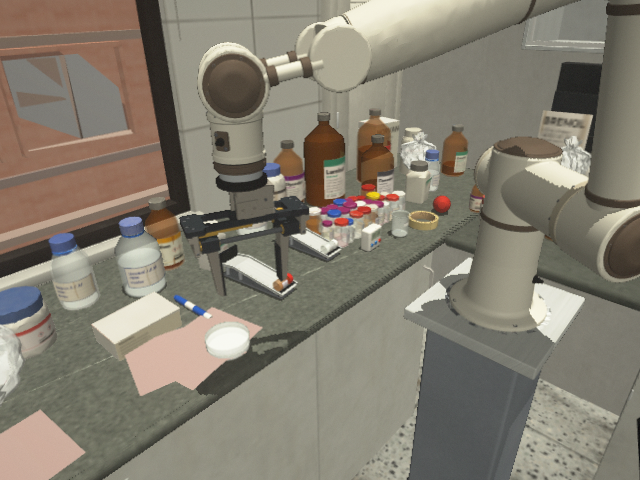

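View pics/top.png

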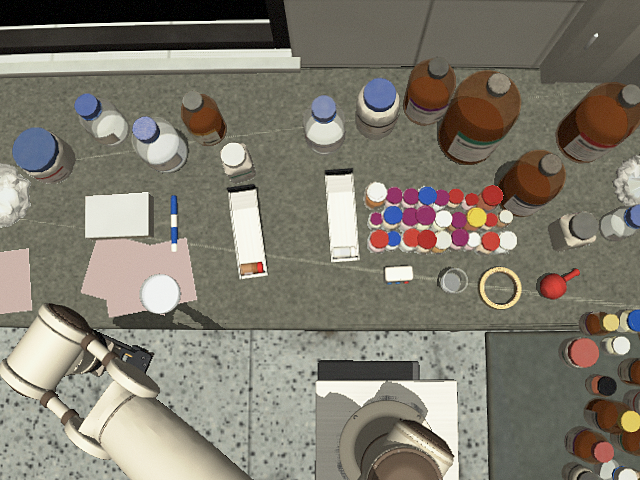

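The top view shows gutter_a from about (240,188) to (253,277), with the red vial at (252,268) and its cap to the right at (260,267). Gutter_b spans (340,170) to (343,262). The arm is at lower left, clear of both. Next I measure gutter_a's pose.

```bash
python3 - <<'E'
from h import *
c=cam("top"); P=cloud(c); col=c["color"]
cv2.imwrite("pics/crop.png",cv2.resize(col[160:300,150:370,::-1],None,fx=3.5,fy=3.5,interpolation=cv2.INTER_CUBIC))
for n,(u0,u1,v0,v1) in dict(a=(222,275,180,284),b=(318,364,164,268)).items():
    sub=P[v0:v1,u0:u1]; m=(sub[...,2]>.008)&(sub[...,2]<.085)
    k,l,s,_=cv2.connectedComponentsWithStats(m.astype(np.uint8)); i=1+np.argmax(s[1:,4]); m=l==i
    q=sub[m]; r=cv2.minAreaRect((q[:,:2]*1000).astype(np.float32)); print(n,m.sum(),r,cv2.boxPoints(r).round(1).tolist())
    print(q[:,2].min(),q[:,2].max())
    # slope floor height profile along long axis
    b=cv2.boxPoints(r); e=b[1]-b[0]; f=b[2]-b[1]; ax=e if np.linalg.norm(e)>np.linalg.norm(f) else f; ax=ax/np.linalg.norm(ax); ax*=np.sign(ax[0])
    d=(q[:,:2]*1000-r[0])@ax; t=(q[:,:2]*1000-r[0])@np.array([-ax[1],ax[0]])
    print("yaw",np.arctan2(ax[1],ax[0]))
    for x in range(-105,106,15):
        w=(abs(d-x)<7)&(abs(t)<20); print(x,w.sum(),np.median(q[w,2]).round(4) if w.any() else None)
hsv=cv2.cvtColor(col,cv2.COLOR_RGB2HSV)
m=((hsv[...,0]<18)|(hsv[...,0]>170))&(hsv[...,1]>110); m[:,:225]=0;m[:,272:]=0;m[:255]=0;m[284:]=0
v,u=np.nonzero(m); pts=np.array([onplane(c,a,b,.035) for a,b in zip(u,v)])[:,:2]*1000
print("vial",cv2.minAreaRect(pts.astype(np.float32)),pts.mean(0),len(u))
E
```

```text
a 2598 ((480.79998779296875, 318.8359375), (205.37037658691406, 71.41726684570312), 8.073822975158691) [[374.1000061035156, 339.79998779296875], [384.1000061035156, 269.1000061035156], [587.5, 297.8999938964844], [577.5, 368.6000061035156]]
0.008920664153842406 0.07482093539975865
yaw 0.14091487
-105 34 0.0168
-90 140 0.0441
-75 81 0.0435
-60 111 0.0238
-45 112 0.0267
-30 110 0.0299
-15 111 0.0322
0 113 0.0345
15 111 0.0371
30 108 0.0402
45 109 0.0424
60 101 0.0431
75 97 0.0404
90 160 0.0416
105 25 0.0679
b 2583 ((519.7052001953125, 102.81178283691406), (206.52053833007812, 66.45637512207031), 4.336409568786621) [[414.20001220703125, 128.10000610351562], [419.29998779296875, 61.900001525878906], [625.2000122070312, 77.5], [620.2000122070312, 143.8000030517578]]
0.008441447293955129 0.07616909090685264
yaw 0.07568458
-105 35 0.0183
-90 132 0.0431
-75 80 0.0439
-60 111 0.024
-45 111 0.0261
-30 108 0.0292
-15 108 0.0319
0 108 0.0347
15 107 0.0368
30 109 0.0392
45 111 0.042
60 100 0.0435
75 97 0.0406
90 159 0.0422
105 27 0.0679
vial ((398.75018310546875, 304.0689697265625), (23.89391326904297, 50.19099044799805), 6.563474655151367) [399.90699755 301.76893118] 198
```

View pics/crop.png

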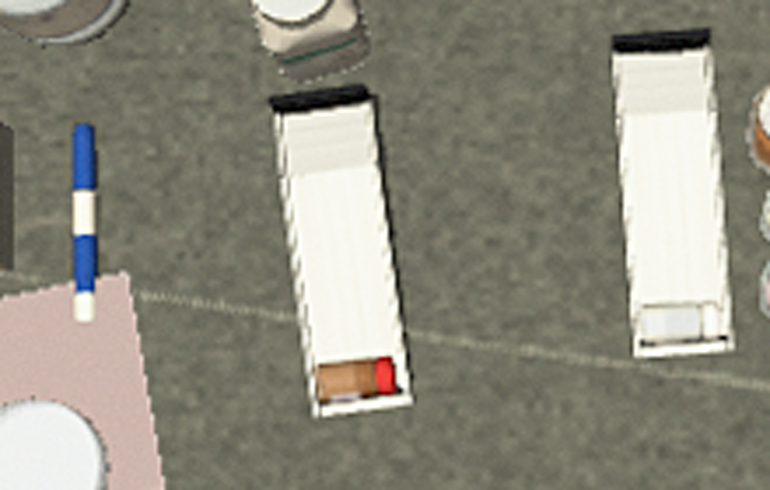

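The crop shows the channel's white inside, with its left edge at about (278,110)-(315,415) and right edge (375,100)-(410,400). The black stop is at the top, with a jar beyond it. I'll refine the centre line with a white mask at floor height, then work out the shifts.

```bash
python3 - <<'E'
from h import *
c=cam("top"); P=cloud(c); col=c["color"]
hsv=cv2.cvtColor(col,cv2.COLOR_RGB2HSV)
w=(hsv[...,2]>190)&(hsv[...,1]<50)
mids=[]
for v in range(194,258,2):
    u=np.nonzero(w[v,222:275])[0]+222
    z=np.interp(v,[194,210,258],[.046,.049,.030])
    a,b=onplane(c,u.min()-.5,v,z)[:2],onplane(c,u.max()+.5,v,z)[:2]; mids.append(np.r_[(a+b)/2,np.linalg.norm(a-b)])
mids=np.array(mids); f=np.polyfit(mids[:,0],mids[:,1],1); yaw=np.arctan(f[0])
print("yaw",yaw,"width",np.median(mids[:,2]),"y at .4808",np.polyval(f,.4808),"resid",np.std(mids[:,1]-np.polyval(f,mids[:,0])))
j=P[140:182,215:262].reshape(-1,3); j=j[j[:,2]>.03]; print("jar xmin,zmax",np.percentile(j[:,0],2),j[:,2].max(), np.percentile(j[:,1],[2,98]))
E
```

```text
yaw 0.1396409821620279 width 0.06402007664599188 y at .4808 0.31602564289786517 resid 0.001147502815654724
jar xmin,zmax 0.6012483833891379 1.4270227258571284 [0.30347156 0.36657862]
```

{"fn": "drive_tool", "kwargs": {"motion": [0,0,0,0,0,0,-0.0704,0,0,0,0,0,0,-0.0704,0,0,0,0,0,0,-0.0704,0,0,0,0,0,0,-0.0704,0,0,0,0,0,0,-0.0704,0,-0.0212,-0.0499,0,0,0,0,0,-0.0212,-0.0499,0,0,0,0,0,-0.0212,-0.0499,0,0,0,0,0,-0.0212,-0.0499,0,0,0,0,0,-0.0212,-0.0499,0,0,0,0,0,-0.0212,-0.0499,0,0,0,0,0,-0.0212,-0.0499,0,0,0,0,0,-0.0212,-0.0499,0,0,0,0,0,-0.0212,-0.0499,0,0,0,0,0,-0.0212,-0.0499,0,0,0,0,0,0,0,0.06,0,0,0,0,0,0,0.06,0,0,0,0,0,0,0.06,0,0,0,0,0,0,0.06,0,0,0,0,0,0,0.06,0,0,0]}}

```text
time_s: 1.87
ee_pos: [0.3572, 0.2999, 0.0633]
tcp_rot: [0.0, -0.07, 0.998, 0.0]
force: [0.2, 0.0, 0.9]
opening: 0.0006
finger_force: 0.0
```

```bash
cat >> h.py <<'E'
G=np.array([.4808,.317]); YAW=.14
def g(p): 
    d=np.array(p[:2])-G; c,s=np.cos(YAW),np.sin(YAW); return np.array([d[0]*c+d[1]*s,-d[0]*s+d[1]*c])
E
python3 - <<'E'
from h import *
s=manip.read_state(); print(s["time_s"],s["ee_pos"],g(s["ee_pos"]),s["tcp_rot"],s["opening"],s["force"])
q=s["tcp_rot"]; print("tool y angle",2*np.arctan2(q[2],q[1])-np.pi/2-np.pi/2)
c=cam("scene"); cv2.imwrite("pics/s2.png",cv2.resize(c["color"][200:330,170:350,::-1],None,fx=4,fy=4))
c=cam("top"); cv2.imwrite("pics/t2.png",cv2.resize(c["color"][170:310,180:340,::-1],None,fx=4,fy=4))
E
```

```text
1.8667 [0.35718389 0.29986656 0.06333137] [-0.1247975   0.00028397] [ 2.10118841e-04 -6.98984138e-02  9.97554089e-01  8.86159268e-05] 0.000550627848080165 [0.21069163 0.02796602 0.88961529]
tool y angle 0.13991091853594195
```

View pics/s2.png

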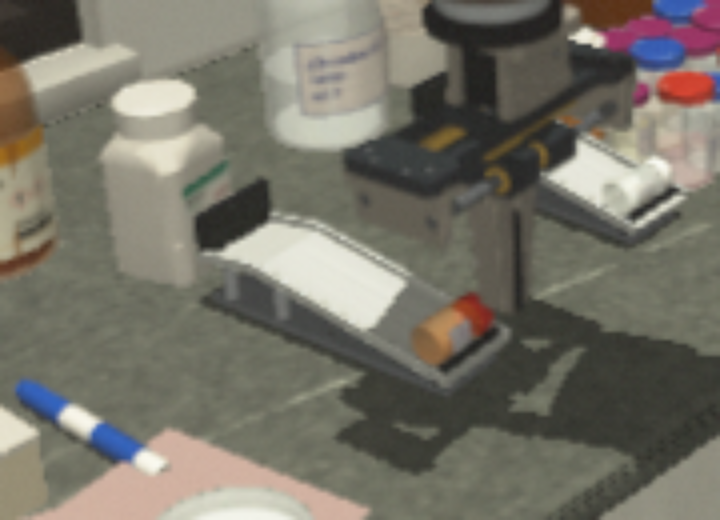

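{"fn": "drive_tool", "kwargs": {"motion": [0,0,0,0.0363,0,0,0,0,0,0,0.0363,0,0,0,0,-0.008,0,0,0,0,0,0,-0.008,0,0,0,0,0,0,-0.008,0,0,0,0,0,0,-0.008,0,0,0,0,0,0,-0.008,0,-0.00134,0,0,0,0,-0.008,0,-0.00134,0,0,0,0,-0.008,0,-0.00134,0,0,0,0,-0.008,0,-0.00134,0,0,0,0,-0.008,0,-0.00134,0,0,0,0,-0.008,0,-0.00134,0,0,0,0,-0.008,0,-0.00134,0,0,0]}}

```text
time_s: 3.05
ee_pos: [0.4012, 0.3062, 0.033]
tcp_rot: [-0.0, -0.07, 0.998, -0.0]
force: [-0.7, 0.6, 0.6]
opening: 0.0005
finger_force: 0.3
```

```bash
python3 - <<'E'
from h import *
s=manip.read_state(); print(s["time_s"],s["ee_pos"],g(s["ee_pos"]),s["force"])
c=cam("scene"); cv2.imwrite("pics/s3.png",cv2.resize(c["color"][200:330,170:350,::-1],None,fx=4,fy=4))
E
```

```text
3.05 [0.40116822 0.30622933 0.03300736] [-0.08035564  0.00044678] [-0.69945665  0.5824023   0.61453925]
```

View pics/s3.png

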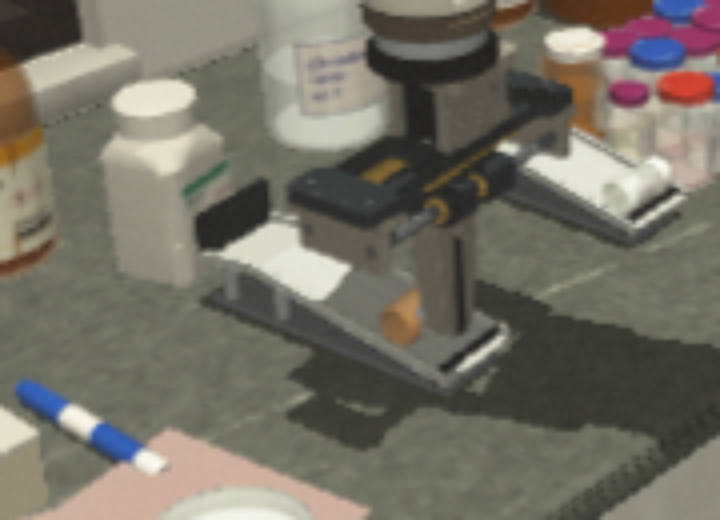

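The vial, at (405,315), has rolled off the lip and rests square against the closed fingertips. I'll keep pushing up the slope.

{"fn": "drive_tool", "kwargs": {"motion": [0,-0.008,0,-0.00124,0,0,0,0,-0.008,0,-0.00124,0,0,0,0,-0.008,0,-0.00124,0,0,0,0,-0.008,0,-0.00124,0,0,0,0,-0.008,0,-0.00124,0,0,0,0,-0.008,0,-0.00124,0,0,0,0,-0.008,0,-0.00124,0,0,0,0,-0.008,0,-0.00124,0,0,0,0,-0.008,0,-0.00124,0,0,0,0,-0.008,0,-0.00124,0,0,0,0,-0.008,0,-0.00124,0,0,0,0,-0.008,0,-0.00124,0,0,0,0,-0.008,0,-0.00124,0,0,0,0,-0.008,0,-0.00124,0,0,0,0,-0.008,0,-0.00124,0,0,0,0,-0.008,0,-0.00124,0,0,0]}}

```text
time_s: 4.43
ee_pos: [0.4646, 0.3152, 0.043]
tcp_rot: [-0.0, -0.07, 0.998, -0.0]
force: [-0.9, 0.7, 0.6]
opening: 0.0006
finger_force: 0.3
```

```bash
python3 - <<'E'
from h import *
s=manip.read_state(); print(s["time_s"],s["ee_pos"],g(s["ee_pos"]),s["force"])
c=cam("scene"); cv2.imwrite("pics/s4.png",cv2.resize(c["color"][200:330,170:350,::-1],None,fx=4,fy=4))
E
```

```text
4.4333 [0.46459731 0.31517543 0.04296246] [-0.01629877  0.00045426] [-0.88067203  0.70643733  0.57160237]
```

View pics/s4.png

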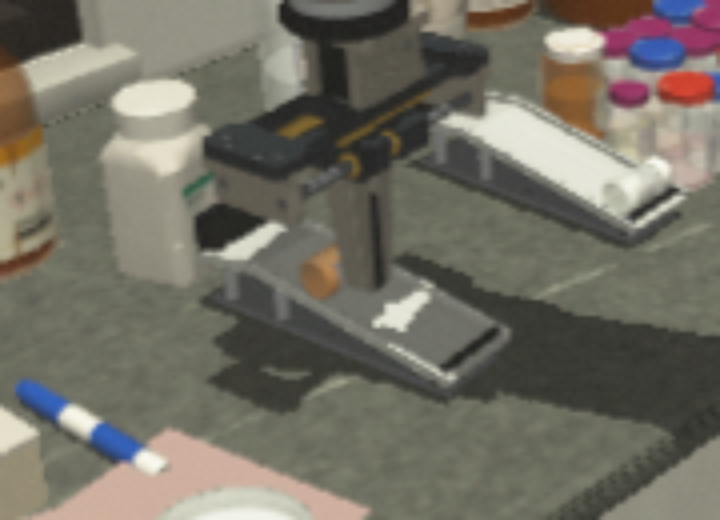

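The vial, at (320,272), is still square on the slope just short of the crest. Next I push it over and follow it down at a level height, stopping short of the seat.

{"fn": "drive_tool", "kwargs": {"motion": [0,-0.0076,0,-0.0012,0,0,0,0,-0.0076,0,-0.0012,0,0,0,0,-0.0076,0,-0.0012,0,0,0,0,-0.0076,0,-0.0012,0,0,0,0,-0.0076,0,-0.0012,0,0,0,0,-0.0076,0,-0.0012,0,0,0,0,-0.0076,0,-0.0012,0,0,0,0,-0.0076,0,-0.0012,0,0,0,0,-0.0076,0,-0.0012,0,0,0,0,-0.0076,0,-0.0012,0,0,0,0,-0.006,0,0,0,0,0,0,-0.006,0,0,0,0,0,0,-0.006,0,0,0,0,0,0,-0.006,0,0,0,0,0,0,-0.006,0,0,0,0,0,0,-0.006,0,0,0,0,0,0,-0.006,0,0,0,0,0,0,-0.006,0,0,0,0,0,0,0,0,0,0,0]}}

```text
$.motion: bad value
```

```bash
python3 - <<'E'
from h import *
s=manip.read_state(); print(s["time_s"],s["ee_pos"],g(s["ee_pos"]),s["force"],s["finger_force"])
c=cam("scene"); cv2.imwrite("pics/s5.png",cv2.resize(c["color"][200:330,170:350,::-1],None,fx=4,fy=4))
E
```

```text
4.4833 [0.46555943 0.31529778 0.04328821] [-0.01532899  0.00044115] [-0.71774545 -0.01666648  1.49686559] 0.019882735432474874
```

View pics/s5.png

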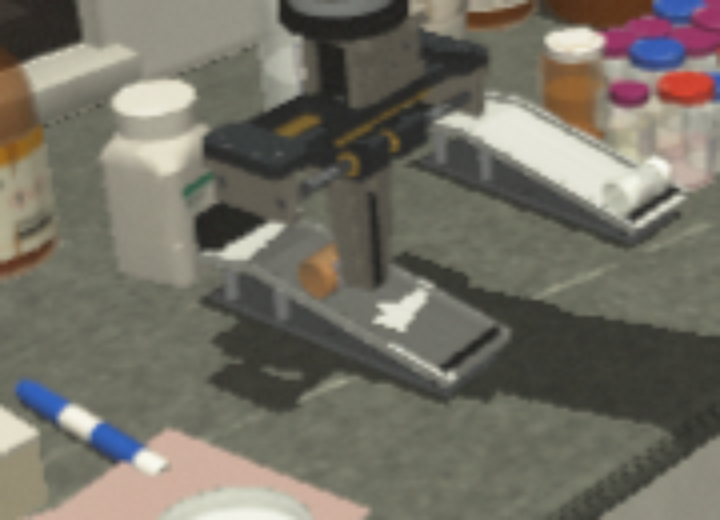

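The call was refused because I miscounted the numbers in the list, and the picture shows the scene unchanged. I'll resend it with the count corrected.

{"fn": "drive_tool", "kwargs": {"motion": [0,-0.0076,0,-0.0012,0,0,0,0,-0.0076,0,-0.0012,0,0,0,0,-0.0076,0,-0.0012,0,0,0,0,-0.0076,0,-0.0012,0,0,0,0,-0.0076,0,-0.0012,0,0,0,0,-0.0076,0,-0.0012,0,0,0,0,-0.0076,0,-0.0012,0,0,0,0,-0.0076,0,-0.0012,0,0,0,0,-0.0076,0,-0.0012,0,0,0,0,-0.0076,0,-0.0012,0,0,0,0,-0.006,0,0,0,0,0,0,-0.006,0,0,0,0,0,0,-0.006,0,0,0,0,0,0,-0.006,0,0,0,0,0,0,-0.006,0,0,0,0,0,0,-0.006,0,0,0,0,0,0,-0.006,0,0,0,0,0,0,-0.006,0,0,0,0,0]}}

```text
time_s: 6.03
ee_pos: [0.5259, 0.3238, 0.0489]
tcp_rot: [0.0, -0.07, 0.998, -0.0]
force: [0.4, 0.5, 0.2]
opening: 0.001
finger_force: 0.0
```

```bash
python3 - <<'E'
from h import *
s=manip.read_state(); print(s["time_s"],s["ee_pos"],g(s["ee_pos"]),s["force"],s["finger_force"])
c=cam("scene"); cv2.imwrite("pics/s6.png",cv2.resize(c["color"][200:330,170:350,::-1],None,fx=4,fy=4))
E
```

```text
6.0333 [0.52591165 0.32381963 0.04887696] [0.04562191 0.00045789] [0.3864155  0.51902712 0.16931896] 0.0
```

View pics/s6.png

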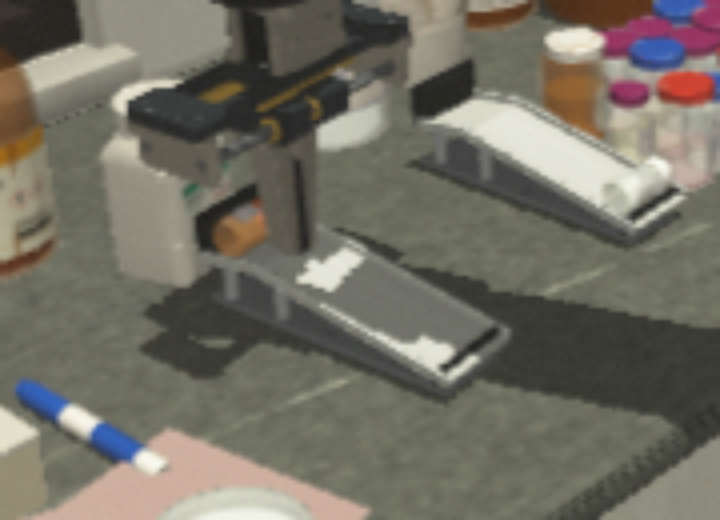

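The vial has rolled on ahead of the fingertips and lies at the black stop, at (240,232). I'll back off a little, rise, and check from above.

{"fn": "drive_tool", "kwargs": {"motion": [0,0.008,0,-0.004,0,0,0,0,0.008,0,-0.02,0,0,0,0,0,0,-0.05,0,0,0,0,0,0,-0.06,0,0,0,0,0,0,-0.06,0,0,0,0,0,0,-0.06,0,0,0,0,0.06,0,-0.04,0,0,0,0,0.06,0,0,0,0,0,0,0.06,0,0,0,0,0,0,0.06,0,0,0,0,0,0,0.06,0,0,0,0,0,0,0,0,0,0,0,0,0,0,0,0,0,0]}}

```text
$.motion: bad value
```

```bash
python3 - <<'E'
from h import *
s=manip.read_state(); print(s["time_s"],s["ee_pos"],s["force"])
c=cam("top"); P=cloud(c); col=c["color"]
hsv=cv2.cvtColor(col,cv2.COLOR_RGB2HSV)
m=((hsv[...,0]<18)|(hsv[...,0]>170))&(hsv[...,1]>110); n=np.zeros_like(m); n[185:225,228:268]=m[185:225,228:268]
v,u=np.nonzero(n)
if len(u):
    pts=np.array([onplane(c,a,b,.056) for a,b in zip(u,v)])[:,:2]*1000
    r=cv2.minAreaRect(pts.astype(np.float32)); print(r,g(np.array(r[0])/1000),len(u),P[n][:,2].max())
cv2.imwrite("pics/t7.png",cv2.resize(col[160:300,150:370,::-1],None,fx=3.5,fy=3.5))
E
```

```text
6.0833 [0.52646668 0.323802   0.04897819] [ 0.29258939 -0.22657987 -0.07635929]
((543.0433349609375, 334.1305236816406), (6.1602396965026855, 43.94697570800781), 35.561805725097656) [0.06402479 0.00827729] 6 0.26561528951566205
```

View pics/t7.png

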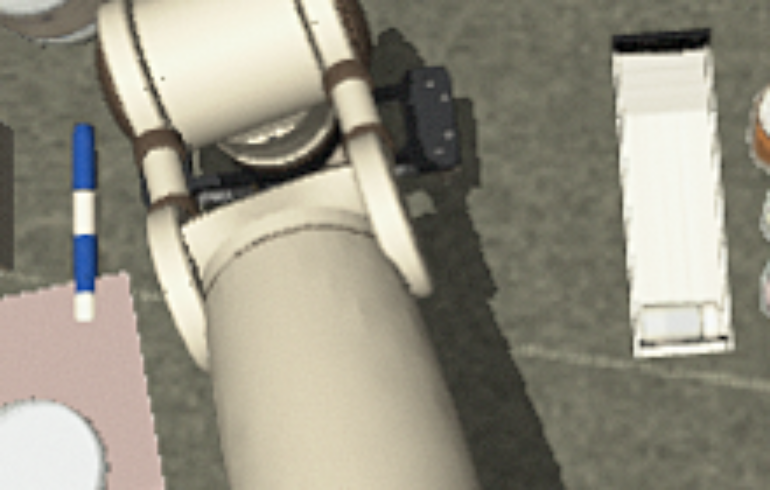

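Again I sent a bad number count, so the arm hasn't moved and it hides the gutter in this top view. I'll send it again, adding a sideways move so the view is clear.

{"fn": "drive_tool", "kwargs": {"motion": [0,0.008,0,-0.004,0,0,0,0,0.008,0,-0.02,0,0,0,0,0,0,-0.05,0,0,0,0,0,0,-0.06,0,0,0,0,0,0,-0.06,0,0,0,0,0,0,-0.06,0,0,0,0,0.04,0.05,-0.02,0,0,0,0,0.04,0.05,0,0,0,0,0,0.04,0.05,0,0,0,0,0,0.04,0.05,0,0,0,0,0,0.04,0.05,0,0,0,0,0,0.04,0.05,0,0,0,0,0,0.04,0.05,0,0,0,0,0,0.04,0.05,0,0,0,0,0,0.04,0.05,0,0,0,0,0,0,0,0,0,0,0]}}

```text
time_s: 7.47
ee_pos: [0.3032, 0.5232, 0.1868]
tcp_rot: [-0.001, -0.073, 0.997, 0.001]
force: [0.6, 0.2, -0.8]
opening: 0.0005
finger_force: 0.0
```

```bash
python3 - <<'E'
from h import *
s=manip.read_state(); print(s["time_s"],s["ee_pos"],s["force"])
c=cam("top"); P=cloud(c); col=c["color"]
hsv=cv2.cvtColor(col,cv2.COLOR_RGB2HSV)
m=((hsv[...,0]<18)|(hsv[...,0]>170))&(hsv[...,1]>110); n=np.zeros_like(m); n[185:225,228:268]=m[185:225,228:268]
v,u=np.nonzero(n)
if len(u):
    pts=np.array([onplane(c,a,b,.056) for a,b in zip(u,v)])[:,:2]*1000
    r=cv2.minAreaRect(pts.astype(np.float32)); print(r,g(np.array(r[0])/1000),len(u),P[n][:,2].max())
cv2.imwrite("pics/t8.png",cv2.resize(col[160:300,150:370,::-1],None,fx=3.5,fy=3.5))
E
```

```text
7.4667 [0.30324733 0.52321301 0.18682704] [ 0.56117471  0.1622291  -0.78180633]
((563.3902587890625, 326.5450134277344), (27.2938175201416, 53.59450912475586), 10.522398948669434) [ 0.08311414 -0.00207328] 161 1.4270227258571284
```

View pics/t8.png

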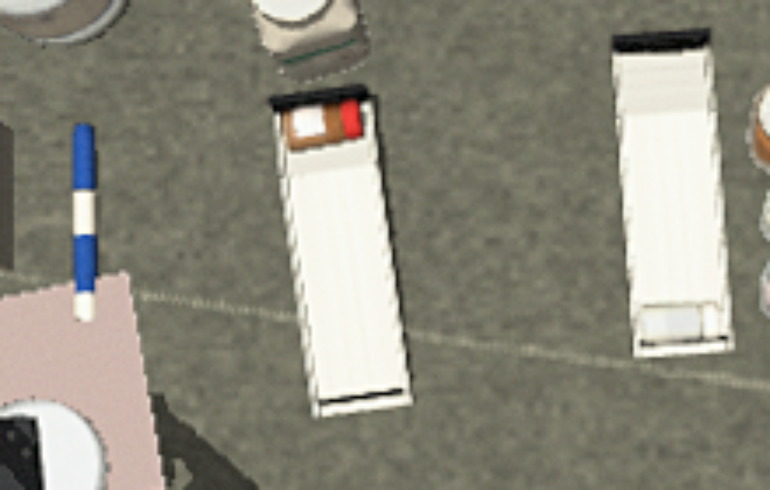

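The vial lies square against the black stop at (322,123). It measures 5 mm from the seat along the channel, and 2–3 mm of that is the same offset I saw at the start. The white vial and the marker haven't moved, and the arm is clear.

```bash
python3 -c "
from station import manip
print(manip.hand_in())"
```

```text
the job is handed in; nothing more can be done
None
```

I pushed the red-capped vial up and over the crest; it lies square in the dip against the black end stop, about 5 mm from the seat by camera. The white-capped vial looked unmoved, and the job is handed in (no verdict came back).

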